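Take the push-and-turn safety cap off the service can

ROBOT

A 6-joint arm with a two-finger parallel gripper is mounted at the origin on a cart in front of the work surface, level with it; the furniture and walls round the work are solid. World frame = base frame: x ahead of the robot, y to its left, z up, the work surface at z = 0. Lengths are in m, angles in rad, forces in N, time in s.
With the tool pointing down it reaches from about 0.35 to 0.85 m from the base axis. Payload 8.1 kg.
Tool frame: the origin (TCP) lies at the very end of the fingers, on their centre line; the grasp point (between the pads) lies 19 mm behind it; z points along the fingers, y is the line along which they close (so a half turn about z gives the same grasp; the last joint's range is limited). The gripper opens to 93 mm and grips with 3 to 60 N. Pads are 15 mm wide; open, the fingers measure 128 mm over their backs; the gripper's body (75 mm by 188 mm) begins 65 mm behind the grasp point.
Start: joints at [1.044, 0.13, 1.488, -0, 1.523, -0.085], TCP at [0.257, 0.542, 0.219] pointing down, gripper open.
Joint ranges: [-2.96, 2.96], [-0.89, 2.26], [0.02, 2.5], [-1.34, 4.48], [0, 2.73], [-2.66, 2.66]. Speed limits (rad/s): [2.39, 2.39, 2.79, 3.14, 3.14, 3.14].

INTERFACE

Orientations are given as a rotation vector (axis times angle).
In Python, from plant import robot gives the robot as it stands. The module is installed in compiled form; this text tells all that it offers.
- The arm moves only by the tool play_rows, never from a script. Its argument "increments" is text: rows parted by semicolons, each of 5 numbers parted by spaces: the shift along the tool's x, y, z in mm, then the turn about the tool's z in degrees, then the closure, from -1 (fully open) to 1 (shut). In form: dx dy dz yaw claw; .... A call has 1 to 20 rows; each row is the pose to reach, as a shift and turn from the pose commanded when the call began, along the tool's axes at that moment; what a row does not reach only later rows make up. A row lasts 1/10 s, in which the tool goes at most 50 mm and 8.59 degrees, less where a joint would pass 70% of its speed; a pose out of reach is approached as far as the arm can. A call with a gripper value outside its range is refused whole. The fingers move at their own pace and stop on an object; "force" is the grip in N (left out, the last holds). Time passes only in rows, so rows that repeat a pose let the fingers close. It gives the time, the measured TCP pose, the force, the opening and the grip force at its end, in the units of the state.
- robot.read_state(): the state, without advancing time (a new reading comes with each control period).
- robot.read_camera(name): name is "scene" or "top" or "wrist"; returns the picture (420x560x3 uint8, blue, green, red); there is no depth.
- robot.calibration(name): a dict with "vertical_fov" (degrees; the focal length in pixels is half the picture's height over the tangent of half this angle, whatever the lens; pixels are square), "cx", "cy" (the principal point, pixels), "rvec" (rotation vector, rad) and "tvec" (3), from world to camera coordinates, as OpenCV has them. Camera axes: x right, y down, z forward; pixel columns grow to the right and rows downward; lengths in m; the calibration is good to about 2 mm. A picture is of the moment at which its call begins: read the wrist's pose just before it. calibration takes no time and is no camera call; for the wrist camera it gives the pose at the moment of the call.
- robot.close_job(): hands the job in; it is judged then, once.
Trained networks look in the newest picture that a camera, given by its name, has taken for a name from the list of things; names that differ only in an ending like _2 or _b are one class to them, and where a whole thing is asked for, a point or a joint stands for the part that bears it (a point fixed in the world has none). Each returns a list of dicts, best first, with "conf" (0 to 1); they miss things now and then, are a little off and sometimes report something else, mostly with a low value. They report only what shows in the picture. A call takes as long as a camera call. They do not tell look-alikes from the thing itself.
- robot.recognise(camera, query): "centre" ([x, y, z] in m, in world coordinates, good to about 4 mm: the middle of the surface that is visible of it).
- robot.regions_of(camera, query): "pixels" (420x560 bool, what is visible of it).
- robot.landmark_of(camera, query): "centre" ([x, y, z] in m, in world coordinates, good to about 4 mm: a listed point, or the origin of a listed thing).
The state is a dict: "t": time; "q": joint angles; "dq": joint speeds; "joint_torque": joint torques, N m; "tool_pos": TCP position; "orientation": TCP orientation; "force": force on the tool from outside, world axes, zero at the start; "wrist_torque": the same for the moment, N m; "opening": finger opening in m; "gripper_force": force on a finger pad.
Only numpy, scipy, OpenCV 4.12 (cv2) and the standard library are available. Lean on these libraries where they do the work, as an engineer would, in place of code of your own. Each camera call takes 0.05 s, during which the arm holds its last target. There are 200 camera calls.

TASK

Open the blue service can: press its red safety cap down against the spring until you feel it seat, but without forcing it, turn it anticlockwise while it is held down until its white stripe lines up with the can's yellow marks, and lift it straight off. Set the cap down gently, upright on its skirt, on the floor of the steel bowl and let go, leaving the bowl and the other things on the bench where they are.

Things in the scene. Friction and masses are not known exactly. Their poses are not given: they have to be found in the camera images.
- can_base (a point): Blue round can, 90 mm across, screwed to the bench on a square 120 mm steel plate; cannot move. Point: centre of the plate's underside, on the bench, on the can's axis; z up, x through the two yellow marks on the sloping shoulder (one at +x, one at -x; the neck is the same after half a turn). The shoulder slopes from radius 45 mm at height 76 mm to radius 22 mm at 92 mm.
- can_neck (a point): Top of the fixed steel neck, on the can's axis, 138 mm above the bench, hidden in the cap; a spring button and a round seat stand up to 23 mm above it. Flanges 40 mm across hold the cap's lugs. The cap lifts off only with its stripe within 12 degrees of the yellow marks; a stop ends the turn 15 to 20 degrees past them. More than 30 N between cap and can, push or pull, damages it.
- cap_center (a point): Red ribbed round cap, 52 mm across, 60 mm high, 0.06 to 0.13 kg. Point: its centre, 30 mm above its lower rim; z up, x along the white stripe across its top (same after half a turn). The upper 20 mm are a solid round grip. Locked, the centre stands 149 mm above the bench and the stripe points 70 degrees (1.22 rad) clockwise from above of the yellow marks: turn it 70 degrees anticlockwise (+z).
- cap_top (a point): Centre of the cap's flat top, 30 mm above its centre. A spring lifts the cap with 6 N, plus 0.3 N per mm pressed. The cap must go down 3 to 16 mm before it can turn; how far differs from can to can and cannot be seen. 1.5 mm below that point it meets a firm seat and the force rises steeply: press until that rise is felt (15 to 18 N in all), no more, and keep it down while turning.
- cap_rim (a point): Centre of the cap's open lower rim, 30 mm below its centre. The skirt is 50 mm across outside, 43 mm inside, 40 mm deep, with two lugs inside on the line of the stripe. Locked, the rim is 119 mm above the bench. Pulled or turned without pressing, the cap stays locked. Off the can it stands stably on this rim.
- parts_bowl: Round steel bowl, loose, 0.4 kg, 234 mm across the rim, 78 mm high, empty; origin at the centre of its underside, z up. Its flat inner floor is 4 mm above the bench and about 50 mm in radius; the wall flares out from there.
- bare_piston: Bystander: grey piston, 80x84x64 mm, standing; origin at the centre of its underside.
- ball_bearing: Bystander: steel ball bearing, 52 mm across, 15 mm thick, lying flat; origin at the centre of its underside.
- coil_spring: Bystander: steel coil spring, 30 mm across, 46 mm high, standing; origin at the centre of its underside.
Things that resemble listed ones, but are neither listed nor needed, are in the scene too. Of the things that look like the part that bears cap_center, the largest one is meant.

How it is judged:
By the outcome, as a careful person would: the job done as asked, in the order asked, and still so for the second after the job is handed in, with the robot touching nothing.
It also fails if it takes over 69 s, if anything falls off the work surface, if the arm or the gripper's body presses on something with over 40 N, if the wrist force passes 120 N, or if a joint passes its speed limit or range.

## Working session

There is one attempt and no reset: what is moved stays moved. The work goes in short steps, Python scripts to look and compute and a tool call to move; the robot and the scene stay as the last step left them, time stands still between calls to the robot, and variables do not carry over. Pictures are saved under pics/ and viewed, at most 10 in all, crops included, and the job is handed in when it is done.

Besides the shell and the picture viewer there is one more tool, called after "Call:" by a JSON object that holds its "name" and its "arguments", one argument or row to a line. play_rows: Moves the arm, as the interface text tells. Its arguments: {"type":"object","properties":{"increments":{"type":"string"},"force":{"type":"number"}},"required":["increments"]}

```bash
mkdir -p pics
cat > h.py <<'E'
import numpy as np, cv2
from plant import robot
def cam(n):
    c=robot.calibration(n); f=210/np.tan(np.radians(c["vertical_fov"])/2)
    K=np.array([[f,0,c["cx"]],[0,f,c["cy"]],[0,0,1]]); R=cv2.Rodrigues(np.array(c["rvec"],float))[0]
    return K,R,np.array(c["tvec"],float).ravel()
def proj(n,P):
    K,R,t=cam(n); p=(R@np.atleast_2d(P).T).T+t; p=(K@p.T).T; return p[:,:2]/p[:,2:]
def back(n,uv,z):
    K,R,t=cam(n); d=R.T@np.linalg.inv(K)@np.array([uv[0],uv[1],1.]); o=-R.T@t; return o+d*(z-o[2])/d[2]
E
python3 - <<'E'
from h import *
a=robot.read_camera("scene");b=robot.read_camera("top")
cv2.imwrite("pics/scene.png",a);cv2.imwrite("pics/top.png",b)
for n in("scene","top"):
  for q in("can_base","cap_center","cap_top","parts_bowl","bare_piston","ball_bearing","coil_spring"):
    print(n,q,[(np.round(d["centre"],3).tolist(),round(d["conf"],2)) for d in robot.landmark_of(n,q)][:4])
s=robot.read_state();print(s["t"],s["tool_pos"],s["orientation"],s["opening"])
print(cam("top"))
E
```

```text
scene can_base [([0.536, 0.187, 0.004], 0.7)]
scene cap_center [([0.525, 0.319, 0.02], 0.78), ([0.538, 0.19, 0.15], 0.67), ([0.664, 0.184, 0.022], 0.56)]
scene cap_top [([0.534, 0.189, 0.179], 0.83), ([0.528, 0.324, 0.046], 0.54), ([0.664, 0.186, 0.046], 0.47)]
scene parts_bowl [([0.484, -0.228, -0.001], 0.86), ([0.461, -0.002, -0.001], 0.41)]
scene bare_piston [([0.687, 0.004, 0.002], 0.9)]
scene ball_bearing [([0.463, 0.004, 0.001], 0.53)]
scene coil_spring [([0.592, 0.01, 0.001], 0.66)]
top can_base [([0.54, 0.19, -0.001], 0.9)]
top cap_center [([0.526, 0.322, 0.018], 0.78), ([0.662, 0.184, 0.025], 0.68), ([0.538, 0.193, 0.149], 0.58)]
top cap_top [([0.535, 0.189, 0.186], 0.85), ([0.529, 0.327, 0.043], 0.68), ([0.666, 0.189, 0.046], 0.68), ([0.466, 0.003, -0.0], 0.31)]
top parts_bowl [([0.478, -0.228, 0.004], 0.88)]
top bare_piston [([0.683, 0.003, -0.001], 0.69)]
top ball_bearing [([0.464, -0.001, -0.001], 0.56)]
top coil_spring [([0.598, 0.015, 0.002], 0.6), ([0.542, 0.19, 0.002], 0.32)]
0.8 [0.25652444 0.54241225 0.21866741] [6.88323193e-01 3.06525258e+00 5.41813977e-05] 0.09309431461437771
(array([[546.69417606,   0.        , 276.01419301],
       [  0.        , 546.69417606, 205.71614733],
       [  0.        ,   0.        ,   1.        ]]), array([[-0.02246385, -0.9997414 ,  0.00353708],
       [-0.99053795,  0.02177765, -0.13550022],
       [ 0.13538815, -0.00654747, -0.990771  ]]), array([0.04267255, 0.58846647, 1.30232688]))
```

View pics/scene.png

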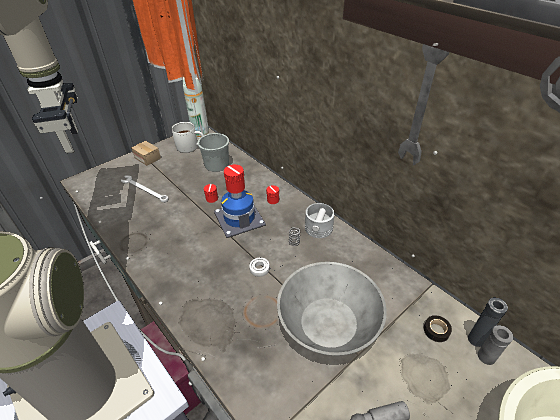

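View pics/top.png

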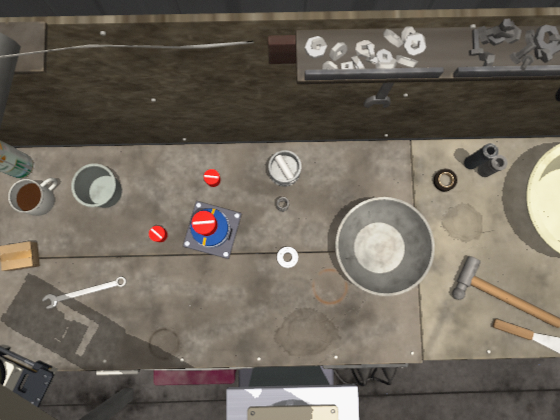

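The red cap on the can is at about (203,223) in the top view. Its stripe runs roughly along world y, and the two smaller look-alikes are at (157,234) and (211,177). The bowl is at (383,246). I'll hover over the cap first.

Call:
{"name": "play_rows", "arguments": {
  "increments": "-20 -10 -10 4 -1;-50 -25 -20 10 -1;-85 -42 -31 16 -1;-120 -59 -31 22 -1;-155 -76 -31 28 -1;-190 -93 -31 34 -1;-225 -110 -31 40 -1;-260 -128 -31 46 -1;-295 -145 -31 52 -1;-330 -162 -31 58 -1;-360 -177 -31 62 -1;-385 -189 -31 65 -1;-398 -196 -31 65 -1;-403 -198 -31 65 -1;-403 -198 -31 65 -1;-403 -198 -31 65 -1;-403 -198 -31 65 -1",
  "force": 8
}}

```text
t: 2.5
tool_pos: [0.5356, 0.1922, 0.2497]
orientation: [-2.225, -2.217, -0.0]
force: [-0.4, 0.6, -0.3]
opening: 0.0929
gripper_force: 0.0
```

Run:
```python
from h import *
s=robot.read_state();print(s["t"],s["tool_pos"],s["orientation"],s["q"],s["force"])
a=robot.read_camera("wrist");cv2.imwrite("pics/w1.png",a)
for q in("can_base","can_neck","cap_center","cap_top"):
    print(q,[(np.round(d["centre"],3).tolist(),round(d["conf"],2)) for d in robot.landmark_of("wrist",q)][:4])
K,R,t=cam("wrist");print(-R.T@t,R)
for z in (0.179,):print(proj("wrist",[[.537,.19,z],[.537,.19,0.08]]))
```

```text
2.5 [0.53556372 0.1922112  0.24971679] [-2.22519483e+00 -2.21733171e+00 -2.26360023e-04] [2.54284047e-01 3.54862778e-02 1.53204689e+00 2.86043782e-04
 1.57405986e+00 2.57824910e-01] [-0.40106214  0.57149439 -0.34006019]
can_base []
can_neck [([0.536, 0.191, 0.142], 0.75)]
cap_center [([0.538, 0.188, 0.144], 0.92), ([0.664, 0.189, 0.024], 0.88), ([0.528, 0.322, 0.024], 0.78)]
cap_top [([0.538, 0.192, 0.179], 0.85), ([0.666, 0.183, 0.046], 0.58), ([0.53, 0.323, 0.044], 0.56)]
[0.53606103 0.25919891 0.41670321] [[ 9.99988344e-01 -4.81715543e-03  3.25760216e-04]
 [-4.74848140e-03 -9.69038078e-01  2.46865662e-01]
 [-8.73516208e-04 -2.46864331e-01 -9.69049658e-01]]
[[285.07124649 220.55864197]
 [284.54997591 191.43550721]]
```

View pics/w1.png

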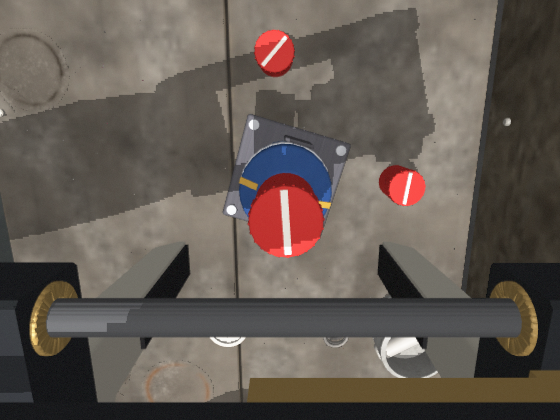

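The wrist view shows the cap top around (287,221) with its stripe near-vertical in the picture, and the yellow marks at (248,184) and (325,205).

Run:
```python
from h import *
a=cv2.imread("pics/w1.png").astype(int);B,G,R=a[...,0],a[...,1],a[...,2]
roi=np.zeros(B.shape,bool);roi[150:275,210:350]=1
red=((R>190)&(G<80)&(B<80)&roi)  # bright top
wh=((R>180)&(G>180)&(B>180)&roi&(np.hypot(np.arange(560)[None]-287,np.arange(420)[:,None]-221)<38))
m=((red|wh)*255).astype(np.uint8)
for z,c in((0.179,max(cv2.findContours(m,0,1)[0],key=cv2.contourArea)),):
    e=cv2.fitEllipse(cv2.convexHull(c));print(e,back("wrist",e[0],z))
ys,xs=np.nonzero(wh);P=np.array([back("wrist",(x,y),.179)[:2] for x,y in zip(xs,ys)])
w,v=np.linalg.eigh(np.cov(P.T));print("stripe",len(P),P.mean(0),np.degrees(np.arctan2(v[1,1],v[0,1]))%180, np.ptp(P@v[:,1]))
ye=(R>170)&(G>110)&(B<90)&roi
n,l,st,ce=cv2.connectedComponentsWithStats(ye.astype(np.uint8));M=[]
for i in range(1,n):
    if st[i,4]>8: p=back("wrist",ce[i],.083);M.append(p);print(ce[i],st[i,4],p)
M=np.array(M)
print([(np.degrees(np.arctan2(q[1]-.191,q[0]-.537)))%180 for q in M])
for (u,v_) in((287,175),): pass
```

```text
((285.8194274902344, 220.84078979492188), (69.0068130493164, 71.41138458251953), 98.94963073730469) [0.53751189 0.18979626 0.179     ]
stripe 442 [0.53737901 0.18862832] 93.23865155852509 0.04596782812418668
[247.8902439  182.86585366] 82 [0.5026913  0.19896876 0.083     ]
[324.68421053 204.12280702] 57 [0.57509411 0.17813111 0.083     ]
[np.float64(166.9239574523787), np.float64(161.33408777379262)]
```

Call:
{"name": "play_rows", "arguments": {
  "increments": "-1 1 15 0 -1;-2 2 40 0 -1;-3 2 65 0 -1;-3 2 85 0 -1;-3 2 95 0 -1;-3 2 98 0 -1;-3 2 98 0 -1;-3 2 98 0 0;-3 2 98 0 1;-3 2 98 0 1;-3 2 98 0 1;-3 2 98 0 1;-3 2 98 0 1",
  "force": 6
}}

```text
t: 4.05
tool_pos: [0.538, 0.1881, 0.1518]
orientation: [-2.227, -2.215, 0.0]
force: [0.1, 1.1, 0.9]
opening: 0.0517
gripper_force: 6.0
```

Call:
{"name": "play_rows", "arguments": {
  "increments": "0 0 0 0 1;0 0 0 0 1;0 0 0 0 1;0 0 1 0 1;0 0 2 0 1;0 0 3 0 1;0 0 4 0 1;0 0 4 0 1;0 0 4 0 1",
  "force": 50
}}

```text
t: 4.95
tool_pos: [0.5382, 0.1882, 0.1481]
orientation: [2.227, 2.215, 0.0]
force: [-3.4, 0.3, 6.2]
opening: 0.0513
gripper_force: 50.0
```

Call:
{"name": "play_rows", "arguments": {
  "increments": "0 -0.3 0.5 0 1;0 -0.3 1 0 1;0 -0.3 1 0 1;0 -0.3 1 0 1"
}}

```text
t: 5.35
tool_pos: [0.5382, 0.1881, 0.1473]
orientation: [2.227, 2.215, 0.001]
force: [-3.5, 0.2, 7.2]
opening: 0.0512
gripper_force: 50.0
```

Call:
{"name": "play_rows", "arguments": {
  "increments": "0 0 0.5 0 1;0 0 1 0 1;0 0 1 0 1;0 0 1 0 1"
}}

```text
t: 5.75
tool_pos: [0.5382, 0.1882, 0.1464]
orientation: [2.227, 2.215, 0.001]
force: [-3.3, 0.1, 6.6]
opening: 0.0513
gripper_force: 50.0
```

Call:
{"name": "play_rows", "arguments": {
  "increments": "0 0 0.5 0 1;0 0 1 0 1;0 0 1 0 1;0 0 1 0 1"
}}

```text
t: 6.15
tool_pos: [0.5382, 0.1882, 0.1454]
orientation: [2.227, 2.215, 0.001]
force: [-2.8, -0.1, 6.4]
opening: 0.0511
gripper_force: 50.0
```

Call:
{"name": "play_rows", "arguments": {
  "increments": "0 0 0.5 0 1;0 0 1 0 1;0 0 1 0 1"
}}

```text
t: 6.45
tool_pos: [0.5382, 0.1882, 0.1445]
orientation: [2.227, 2.215, 0.001]
force: [-3.1, -1.2, 7.5]
opening: 0.0512
gripper_force: 50.0
```

Call:
{"name": "play_rows", "arguments": {
  "increments": "0 0 0.5 0 1;0 0 1 0 1;0 0 1 0 1"
}}

```text
t: 6.75
tool_pos: [0.5382, 0.1882, 0.1435]
orientation: [2.227, 2.215, 0.001]
force: [-3.6, -1.4, 7.7]
opening: 0.0511
gripper_force: 50.0
```

Call:
{"name": "play_rows", "arguments": {
  "increments": "0 0 0.5 0 1;0 0 1 0 1;0 0 1 0 1"
}}

```text
t: 7.05
tool_pos: [0.5382, 0.1882, 0.1428]
orientation: [2.227, 2.215, 0.001]
force: [-5.3, -0.9, 9.6]
opening: 0.051
gripper_force: 50.0
```

Call:
{"name": "play_rows", "arguments": {
  "increments": "0 -0.3 0.5 0 1;0 -0.3 0.5 0 1;0 -0.3 0.5 0 1"
}}

```text
t: 7.35
tool_pos: [0.5383, 0.1882, 0.1428]
orientation: [2.227, 2.215, 0.002]
force: [-3.7, -0.9, 12.2]
opening: 0.0514
gripper_force: 50.0
```

Call:
{"name": "play_rows", "arguments": {
  "increments": "0 0 0.3 0 1;0 0 0.6 0 1;0 0 0.6 0 1;0 0 0.6 0 1"
}}

```text
t: 7.75
tool_pos: [0.5383, 0.1882, 0.1428]
orientation: [2.227, 2.214, 0.003]
force: [-6.7, -2.0, 15.6]
opening: 0.0511
gripper_force: 50.0
```

Call:
{"name": "play_rows", "arguments": {
  "increments": "0 0 0 -3 1;0 0 0 -6 1;0 0 0 -9 1;0 0 0 -12 1;0 0 0 -15 1;0 0 0 -18 1;0 0 0 -20 1;0 0 0 -20 1"
}}

```text
t: 8.55
tool_pos: [0.539, 0.1888, 0.1428]
orientation: [1.806, 2.568, 0.005]
force: [-2.3, 0.8, 12.5]
opening: 0.0514
gripper_force: 50.0
```

Call:
{"name": "play_rows", "arguments": {
  "increments": "0 0 0.5 -3 1;0 0 0.5 -6 1;0 0 0.5 -9 1;0 0 0.5 -12 1;0 0 0.5 -15 1;0 0 0.5 -18 1;0 0 0.5 -21 1;0 0 0.5 -24 1;0 0 0.5 -25 1;0 0 0.5 -25 1"
}}

```text
t: 9.55
tool_pos: [0.5397, 0.189, 0.1428]
orientation: [1.207, 2.896, 0.006]
force: [-1.1, 1.7, 12.7]
opening: 0.051
gripper_force: 50.0
```

Run:
```python
from h import *
s=robot.read_state();print(s["wrist_torque"],s["force"],s["q"])
a=robot.read_camera("wrist");b=robot.read_camera("top")
K,R,t=cam("wrist")
u,v=proj("wrist",[[.538,.189,.17]])[0];print(u,v)
y,x=np.clip(int(v)-90,0,240),np.clip(int(u)-120,0,320)
A=cv2.resize(a[y:y+180,x:x+240],(480,360));u,v=proj("top",[[.538,.189,.17]])[0].astype(int)
Bc=cv2.resize(b[v-30:v+30,u-26:u+27],(318,360));cv2.imwrite("pics/c2.png",np.hstack([A,Bc]))
```

```text
[ 0.27978435  0.2552259  -0.03846461] [-1.13573931  1.67924442 12.71871527] [ 2.46822420e-01  9.66319882e-02  1.66453967e+00  4.79516364e-04
  1.37467293e+00 -5.34025959e-01]
281.6002960928731 279.9210100359767
```

View pics/c2.png

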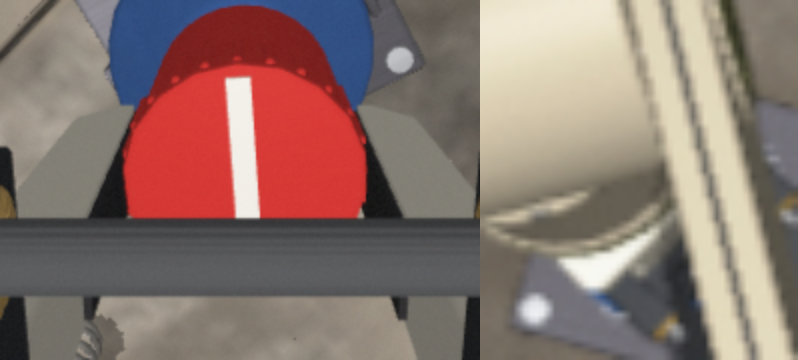

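The stripe is still aligned with the gripper, so the cap has turned 45° with it. 25° to go.

Call:
{"name": "play_rows", "arguments": {
  "increments": "0 0 0.2 -3 1;0 0 0.2 -6 1;0 0 0.2 -9 1;0 0 0.2 -12 1;0 0 0.2 -15 1;0 0 0.2 -18 1;0 0 0.2 -21 1;0 0 0.2 -24 1;0 0 0.2 -25.5 1;0 0 0.2 -25.5 1"
}}

```text
t: 10.65
tool_pos: [0.54, 0.189, 0.1428]
orientation: [0.538, 3.09, 0.005]
force: [-0.9, 1.3, 13.0]
opening: 0.0514
gripper_force: 50.0
```

Run:
```python
from h import *
s=robot.read_state();print(s["wrist_torque"],s["force"],s["tool_pos"])
a=robot.read_camera("wrist");cv2.imwrite("pics/w3.png",a)
a=a.astype(int);B,G,R=a[...,0],a[...,1],a[...,2]
yy,xx=np.mgrid[:420,:560]
wh=(R>180)&(G>180)&(B>180)&(np.hypot(xx-282,yy-270)<62)&(yy<297)
z=s["tool_pos"][2]+.027
P=np.array([back("wrist",(x,y),z)[:2] for y,x in zip(*np.nonzero(wh))])
w,v=np.linalg.eigh(np.cov(P.T));print(len(P),P.mean(0),np.degrees(np.arctan2(v[1,1],v[0,1]))%180,np.sqrt(w))
```

```text
[0.30423522 0.15488179 0.04103306] [-0.93097746  1.32723853 12.99177309] [0.53995793 0.18898941 0.1428045 ]
811 [0.53069317 0.19125985] 164.10805215909483 [0.00140759 0.00893393]
```

Stripe at 164.1° and marks at 164°, so they're lined up. Lifting.

Call:
{"name": "play_rows", "arguments": {
  "increments": "0 0 -2 0 1;0 0 -4 0 1;0 0 -6 0 1;0 0 -8 0 1;0 0 -10 0 1;0 0 -11 0 1;0 0 -12 0 1;0 0 -13 0 1;0 0 -13 0 1"
}}

```text
t: 11.6
tool_pos: [0.5381, 0.1882, 0.1532]
orientation: [0.54, 3.094, 0.001]
force: [2.3, 1.9, 5.6]
opening: 0.0513
gripper_force: 50.0
```

Call:
{"name": "play_rows", "arguments": {
  "increments": "0 0 -2 0 1;0 0 -4 0 1;0 0 -6 0 1;0 0 -8 0 1;0 0 -10 0 1;0 0 -12 0 1;0 0 -12 0 1"
}}

```text
t: 12.3
tool_pos: [0.5374, 0.1885, 0.1639]
orientation: [-0.54, -3.094, -0.001]
force: [4.4, 4.1, -1.9]
opening: 0.0516
gripper_force: 50.0
```

Call:
{"name": "play_rows", "arguments": {
  "increments": "0 0 -4 0 1;0 0 -9 0 1;0 0 -15 0 1;0 0 -22 0 1;0 0 -30 0 1;0 0 -40 0 1;0 0 -52 0 1;0 0 -64 0 1;0 0 -72 0 1;0 0 -75 0 1;0 0 -75 0 1;0 0 -75 0 1"
}}

```text
t: 13.5
tool_pos: [0.5373, 0.188, 0.2393]
orientation: [-0.54, -3.094, 0.001]
force: [-0.2, -0.5, -0.7]
opening: 0.0513
gripper_force: 50.0
```

Run:
```python
from h import *
s=robot.read_state();print(s["t"],s["tool_pos"],s["orientation"],s["q"],s["force"],s["opening"])
b=robot.read_camera("top")
print([(np.round(d["centre"],3).tolist(),round(d["conf"],2)) for d in robot.landmark_of("top","parts_bowl")])
print([(np.round(d["centre"],3).tolist(),round(d["conf"],2)) for d in robot.landmark_of("top","cap_center")])
a=robot.read_camera("scene")
# bowl rim fit
b0=cv2.imread("pics/top.png")
c=b0[180:310,320:450];cv2.imwrite("pics/c4.png",np.hstack([cv2.resize(c,(390,390)),cv2.resize(a[100:260,150:320],(410,390))]))
print(proj("top",[[.48,-.228,.004]]),back("top",(380,248),.004),back("top",(384,246),.078))
```

```text
13.5 [0.5373005  0.18803877 0.23931486] [-5.40401807e-01 -3.09400886e+00  5.05603649e-04] [ 2.46577463e-01  4.02953337e-02  1.54592622e+00  9.32133899e-06
  1.55618246e+00 -9.78386111e-01] [-0.2390619  -0.50288829 -0.72192602] 0.05133934135375061
[([0.48, -0.225, 0.004], 0.78)]
[([0.661, 0.185, 0.018], 0.63), ([0.524, 0.322, 0.02], 0.58)]
[[380.09635021 248.77615171]] [ 0.48193902 -0.22785273  0.004     ] [ 0.48241375 -0.2231131   0.078     ]
```

View pics/c4.png

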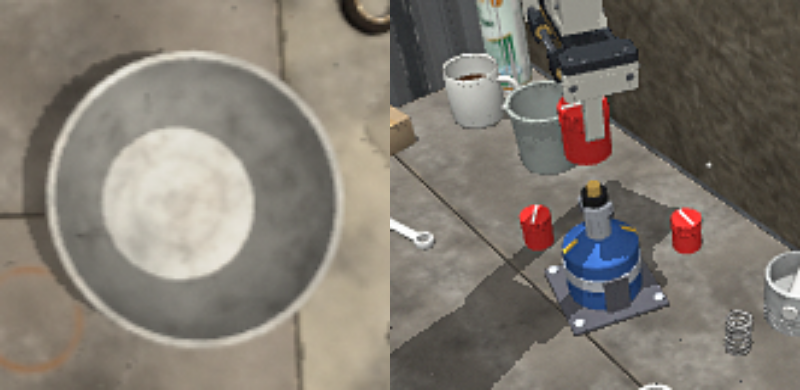

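The left crop shows the bowl floor centred at (380,248) in the full top picture, which is about (0.482, -0.227). On the right, the cap is off the can and held in the gripper. Carrying it to the bowl.

Call:
{"name": "play_rows", "arguments": {
  "increments": "-3 -15 0 0 1;-9 -40 0 0 1;-16 -75 0 0 1;-24 -112 0 0 1;-33 -150 0 0 1;-41 -188 0 0 1;-49 -226 0 0 1;-57 -264 0 0 1;-66 -302 0 0 1;-74 -340 0 0 1;-81 -372 0 0 1;-86 -395 0 0 1;-89 -407 0 0 1;-89 -410 0 0 1;-89 -410 0 0 1;-89 -410 0 0 1;-89 -410 0 0 1"
}}

```text
t: 15.4
tool_pos: [0.4826, -0.2268, 0.2399]
orientation: [0.538, 3.095, 0.0]
force: [-0.6, 0.2, -0.4]
opening: 0.0511
gripper_force: 50.0
```

Run:
```python
from h import *
s=robot.read_state();print(s["t"],s["tool_pos"],s["orientation"],s["q"],s["force"],s["opening"])
a=robot.read_camera("wrist");cv2.imwrite("pics/w5.png",a)
print([(np.round(d["centre"],3).tolist(),round(d["conf"],2)) for d in robot.landmark_of("wrist","parts_bowl")])
print([(np.round(d["centre"],3).tolist(),round(d["conf"],2)) for d in robot.landmark_of("wrist","cap_center")])
```

```text
15.4 [ 0.48260177 -0.22676306  0.23991038] [5.38237607e-01 3.09500708e+00 2.95676005e-04] [-5.35586366e-01 -5.90257596e-02  1.64354793e+00  2.23251763e-04
  1.55701306e+00 -1.76201950e+00] [-0.56631246  0.19127581 -0.38000237] 0.05112625427131074
[([0.486, -0.226, 0.001], 0.67)]
[([0.685, 0.012, -0.001], 0.69), ([0.596, 0.016, -0.001], 0.57)]
```

View pics/w5.png

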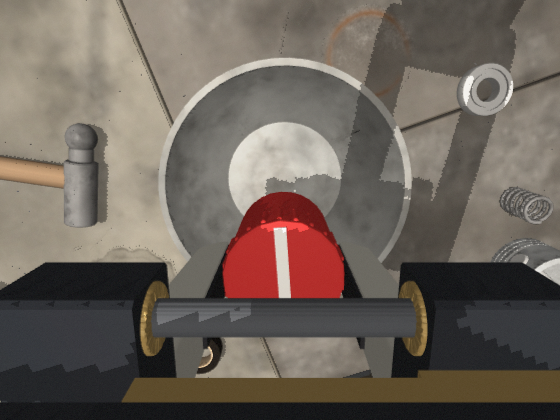

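The bowl is centred under the gripper (floor around (285,180), cap column around 283). Lowering.

Call:
{"name": "play_rows", "arguments": {
  "increments": "0 0 10 0 1;0 0 28 0 1;0 0 50 0 1;0 0 75 0 1;0 0 100 0 1;0 0 125 0 1;0 0 148 0 1;0 0 166 0 1;0 0 180 0 1;0 0 189 0 1;0 0 194 0 1;0 0 196 0 1;0 0 196 0 1;0 0 196 0 1;0 0 196 0 1"
}}

```text
t: 17.05
tool_pos: [0.4828, -0.2281, 0.0446]
orientation: [0.54, 3.094, -0.001]
force: [0.7, 0.3, -1.2]
opening: 0.0514
gripper_force: 50.0
```

Call:
{"name": "play_rows", "arguments": {
  "increments": "0 0 1 0 1;0 0 2 0 1;0 0 3 0 1;0 0 4 0 1;0 0 5 0 1;0 0 5 0 1;0 0 5 0 1"
}}

```text
t: 17.75
tool_pos: [0.4823, -0.2278, 0.0388]
orientation: [-0.54, -3.095, -0.0]
force: [-0.4, -0.1, -0.3]
opening: 0.051
gripper_force: 50.0
```

Call:
{"name": "play_rows", "arguments": {
  "increments": "0 0 0.5 0 1;0 0 1 0 1;0 0 1 0 1;0 0 1 0 1"
}}

```text
t: 18.15
tool_pos: [0.4823, -0.2278, 0.0378]
orientation: [-0.54, -3.095, -0.0]
force: [0.5, 0.2, 0.8]
opening: 0.0511
gripper_force: 50.0
```

Call:
{"name": "play_rows", "arguments": {
  "increments": "0 0 0.5 0 1;0 0 1 0 1;0 0 1 0 1;0 0 1 0 1"
}}

```text
t: 18.55
tool_pos: [0.4823, -0.2278, 0.0368]
orientation: [-0.54, -3.095, -0.0]
force: [0.4, 0.1, -0.6]
opening: 0.0515
gripper_force: 50.0
```

Call:
{"name": "play_rows", "arguments": {
  "increments": "0 0 0.5 0 1;0 0 1 0 1;0 0 1 0 1;0 0 1 0 1"
}}

```text
t: 18.95
tool_pos: [0.4825, -0.2279, 0.0366]
orientation: [0.54, 3.095, -0.0]
force: [-2.1, 1.3, 6.9]
opening: 0.0512
gripper_force: 50.0
```

Contact with the floor. I'll ease off, release part-way and withdraw.

Call:
{"name": "play_rows", "arguments": {
  "increments": "0 0 -0.8 0 1;0 0 -0.8 0 1;0 0 -0.8 0 0.1;0 0 -0.8 0 0;0 0 -0.8 0 -0.1;0 0 -0.8 0 -0.2;0 0 -0.8 0 -0.3;0 0 -0.8 0 -0.45;0 0 -0.8 0 -0.45;0 0 -0.8 0 -0.45;0 0 -0.8 0 -0.45",
  "force": 10
}}

```text
t: 20.05
tool_pos: [0.4823, -0.2278, 0.0367]
orientation: [0.541, 3.095, 0.0]
force: [-0.1, -1.1, -0.0]
opening: 0.0677
gripper_force: 0.0
```

Call:
{"name": "play_rows", "arguments": {
  "increments": "0 0 -3 0 -0.45;0 0 -8 0 -0.45;0 0 -15 0 -0.45;0 0 -25 0 -0.45;0 0 -40 0 -0.45;0 0 -60 0 -0.45;0 0 -85 0 -0.45;0 0 -110 0 -0.45;0 0 -135 0 -0.45;0 0 -160 0 -0.45;0 0 -180 0 -0.45;0 0 -190 0 -0.45;0 0 -195 0 -0.45;0 0 -195 0 -0.45;0 0 -195 0 -0.45"
}}

```text
t: 21.55
tool_pos: [0.4818, -0.2275, 0.2306]
orientation: [-0.54, -3.093, -0.001]
force: [0.7, 0.3, -0.9]
opening: 0.0673
gripper_force: 0.0
```

Run:
```python
from h import *
s=robot.read_state();print(s["t"],s["tool_pos"],s["force"])
a=robot.read_camera("wrist");b=robot.read_camera("scene")
cv2.imwrite("pics/f.png",np.hstack([cv2.resize(a,(400,300)),cv2.resize(b[180:380,140:400],(400,300))]))
for n,q in(("wrist","cap_center"),("wrist","parts_bowl"),("scene","parts_bowl"),("scene","cap_center")):print(n,q,[(np.round(d["centre"],3).tolist(),round(d["conf"],2)) for d in robot.landmark_of(n,q)][:4])
```

```text
21.55 [ 0.48183808 -0.22753755  0.23058271] [ 0.6897354   0.26896335 -0.94214066]
wrist cap_center [([0.479, -0.229, 0.032], 0.69)]
wrist parts_bowl []
scene parts_bowl [([0.485, -0.229, -0.002], 0.86), ([0.537, 0.188, 0.142], 0.65)]
scene cap_center [([0.481, -0.226, 0.032], 0.95), ([0.463, 0.002, -0.004], 0.54), ([0.666, 0.185, 0.023], 0.5), ([0.529, 0.321, 0.022], 0.45)]
```

View pics/f.png

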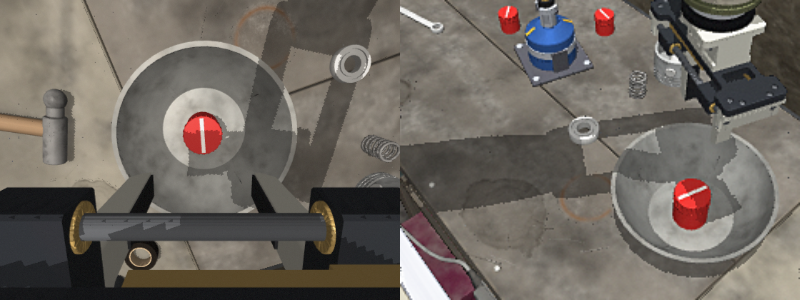

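Both views show the cap standing upright on the bowl floor, clear of the gripper, and everything else where it was.

```bash
python3 -c "
from plant import robot
print(robot.close_job())"
```

```text
the job is handed in; nothing more can be done
None
```

The cap is off the can and stands upright on the bowl floor, released, with the bowl and the other things where they were; the job is handed in at about 22 s, though no verdict came back.

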